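Show the dopped stone to the inspection camera

ROBOT

A 7-joint arm with a two-finger parallel gripper is mounted at the origin on the work surface. World frame = base frame: x ahead of the robot, y to its left, z up, the work surface at z = 0. Lengths are in mm, angles in rad, forces in N, time in s.
With the tool pointing down it reaches from about 400 to 850 mm from the base axis. Payload 4.4 kg.
Tool frame: the origin (TCP) lies between the finger pads; the fingertips stand 22 mm ahead of it and the grasp point (between the pads) lies 3 mm ahead of it; z points along the fingers, y is the line along which they close (so a half turn about z gives the same grasp; the last joint's range is limited). The gripper opens to 94 mm and grips with 3 to 60 N. Pads are 16 mm wide; open, the fingers measure 119 mm over their backs; the gripper's body (75 mm by 177 mm) begins 78 mm behind the grasp point.
Start: joints at [-1.26, 0.628, 0.038, 1.517, -0.027, 0.996, -0.02], TCP at [239.143, 604.424, 227.478] pointing down, gripper open.
Joint ranges: [-3.06, 3.06], [-0.37, 2.12], [-1.25, 1.32], [0.18, 2.47], [-1.1, 4.24], [0.23, 1.98], [-2.94, 2.94]. Speed limits (rad/s): [2.57, 2.57, 3.14, 3.14, 3.14, 3.14, 3.14].

INTERFACE

Orientations are given as a rotation vector (axis times angle).
In Python, from plant import observe, vision, workorder gives the robot as it stands.
- The arm moves only by the shell command python3 -m handwheel 'ROWS'. ROWS is JSON, a list of rows, each a list of 3 entries, a list of its own where there are three numbers: the closure, from -1 (fully open) to 1 (shut), then the shift along the tool's x, y, z in mm, then the turn, a rotation vector about the tool's x, y, z in rad. A call has 1 to 20 rows; each row is the pose to reach, as a shift and turn from the pose commanded when the call began, along the tool's axes at that moment; what a row does not reach only later rows make up. A row lasts 1/12 s, in which the tool goes at most 41.7 mm and 7.16 degrees, less where a joint would pass 70% of its speed; a pose out of reach is approached as far as the arm can. A call with a gripper value outside its range is refused whole. The fingers move at their own pace and stop on an object; the grip force is fixed at half the most. Time passes only in rows, so rows that repeat a pose let the fingers close. It gives the time, the measured TCP pose, the force, the opening and the grip force at its end, in the units of the state.
- observe(): the state, without advancing time (a new reading comes with each control period).
- vision.snapshot(name): name is "side" or "top" or "wrist"; returns a dict with "image" (420x560x3 uint8, red, green, blue), "mtx" (3x3 intrinsics, pixels), "origin" and "orientation" of the camera in the world. Camera axes: x right, y down, z forward; pixel columns grow to the right and rows downward; lengths in mm; the calibration is good to about 2 mm. The wrist camera is an equidistant fisheye: a pixel r from the principal point sees the ray r / f radians off the axis. A picture is of the moment at which its call begins. There is no depth.
- workorder.hand_in(): hands the job in; it is judged then, once.
The state is a dict: "t": time; "qpos": joint angles; "qd": joint speeds; "effort": joint torques, N m; "ee_pos": TCP position; "ee_rot": TCP orientation; "wrist_force": force on the tool from outside, world axes, zero at the start; "ft_torque": the same for the moment, N m; "width": finger opening in mm; "gripper_force": force on a finger pad.
Only numpy, scipy, OpenCV 4.12 (cv2) and the standard library are available. Lean on these libraries where they do the work, as an engineer would, in place of code of your own. Each camera call takes 0.05 s, during which the arm holds its last target. There are 200 camera calls.

TASK

Pull the long dop stick that carries the domed stone out of the walnut holding block, lay it on its side in the two V rests of the cradle with its middle half-way between them, and let go. Then take it again by the bare wood, fingers well back from the stone, and hold it up to the inspection camera: stick level, stone towards the lens and looking straight into it, on the lens's centre line, with the top of the dome 9 cm in front of the lens. Finish while still holding it there in the air, the stick touching nothing but the fingers; never bump the camera, and leave the short stick, the small cup and the dish where they are.

Things in the scene. Friction and masses are not known exactly. Their poses are not given: they have to be found in the camera images.
- dop_mid (a point): middle (on the axis, 75 mm from the foot, 87 mm from the dome's top) of the dop stick to show: round wooden stick 14 mm thick, 150 mm long, a domed polished stone (24 mm wide, 12 mm high) fixed on one end over a brass band (18 mm wide, last 6 mm of the wood); about 45 g. z runs towards the stone. At the start upright in either hole of the block, stone on top, this point 45 mm above the block's top
- stone_tip (a point): the top of the stone's dome, on the stick's axis, at the stone end of the dop stick; axes as dop_mid
- dop_foot (a point): the plain foot end of the dop stick's wood, on its axis; axes as dop_mid
- block: walnut holding block, 60 (x) by 150 (y) by 45 (z) mm, fixed; origin at the centre of its underside. Two round blind holes in its top, 16.5 mm wide and 30 mm deep, lie 45 mm to either side of its middle along its y
- bare_mid (a point): the short dop stick without a stone, 14 mm in diameter (17 mm brass band at the top), 80 mm long, upright in the block's other hole, standing 50 mm above the block; leave it alone. The point is its middle; z runs up it
- cradle_mid (a point): fixed cradle: wooden base 70 (x) by 115 (y) by 10 mm, two V rests 8 mm thick, 42 mm either side of its middle along y, 90 degree Vs open upwards, 42 mm wide at the mouth, tops 60 mm, V bottoms 38 mm above the table, clear between them. Point: where the stick's middle lies at rest in both Vs, 48 mm above the table; the lying stick runs along y, stone to either end
- lens (a point): centre of the front glass of the inspection camera, a grey box 56 mm square with a black lens barrel 42 mm across, on a fixed stand, lens 150 to 210 mm above the table. The lens looks level, along this point's -x; its z is up. The stone is wanted 90 mm out along -x
- camera: the camera's fixed stand: base 120 by 100 by 15 mm with an upright post 285 mm high, 90 mm behind the lens; origin 50 mm behind the lens, on the table, axes as lens; do not touch
- cup_mid (a point): small pewter bezel cup, 32 mm across, 16 mm high, loose; leave alone. The point is its middle
- dish_mid (a point): grey ceramic dop dish, 90 mm across, 22 mm high, loose; leave alone. The point is its middle
Not all that is in view belongs to the job. What is shaped like the part that bears cradle_mid but red is not meant.

How it is judged:
By the outcome, as a careful person would: the job done as asked, in the order asked, and still so for the second after the job is handed in, while the arm keeps its last pose, push and grip.
It also fails if it takes over 72 s, if anything falls off the work surface, if the arm or the gripper's body presses on something with over 40 N, if the wrist force passes 120 N, or if a joint passes its speed limit or range.

## Working session

There is one attempt and no reset: what is moved stays moved. The work goes in short steps, Python scripts to look and compute and a shell command to move; the robot and the scene stay as the last step left them, time stands still between calls to the robot, and variables do not carry over. Pictures are saved under pics/ and viewed, at most 10 in all, crops included, and the job is handed in when it is done.

```bash
mkdir -p pics; ls
python3 - <<'E'
from plant import observe, vision
import cv2,numpy as np
s=observe();print({k:np.round(s[k],3) for k in('t','ee_pos','ee_rot','width')})
for n in('side','top'):
    d=vision.snapshot(n);cv2.imwrite(f'pics/{n}0.png',cv2.cvtColor(d['image'],cv2.COLOR_RGB2BGR))
    print(n,d['mtx'],d['origin'],d['orientation'])
E
```

```text
pics
{'t': np.float64(0.0), 'ee_pos': array([238.928, 603.819, 226.563]), 'ee_rot': array([-5.880e-01, -3.086e+00,  3.000e-03]), 'width': np.float64(94.334)}
side [[440.14820067   0.         279.99358223]
 [  0.         440.14820067 215.67739004]
 [  0.           0.           1.        ]] [ 515.09018593 -618.59247065  692.39820364] [-2.28893316  0.04710996 -0.03640082]
top [[402.49301327   0.         278.71309661]
 [  0.         402.49301327 203.13996639]
 [  0.           0.           1.        ]] [ 435.44371653  -15.93129798 1114.43861587] [-2.14682289  2.16412416 -0.12018891]
```

View pics/top0.png

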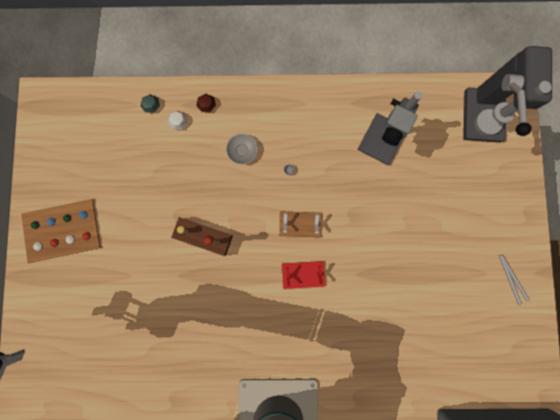

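View pics/side0.png

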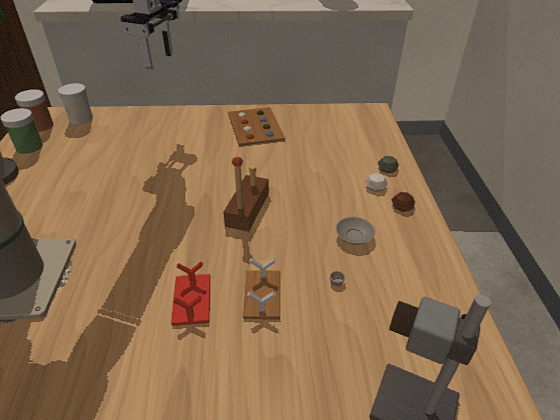

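Top view, candidates for the wanted stick: red stone on the stick (208,241); the yellow-banded bare stick (181,230); red dots on the tray (54,243) and (86,236); a dark red lump (206,103). I choose (208,241), which is (238,162) in the side view. The cradle is the brown one at (301,224), and the red one at (304,275) is the decoy. The camera lens is near (393,137), facing down-left.

```bash
cat > h.py <<'E'
import numpy as np,cv2
from scipy.spatial.transform import Rotation as R
from plant import observe,vision
def cam(n): return vision.snapshot(n)
def ray(d,p):
    K=d['mtx'];v=np.array([(p[0]-K[0,2])/K[0,0],(p[1]-K[1,2])/K[1,1],1.])
    return np.array(d['origin']),R.from_rotvec(d['orientation']).apply(v/np.linalg.norm(v))
def onz(d,p,z):
    o,v=ray(d,p);return o+v*(z-o[2])/v[2]
def tri(d1,p1,d2,p2):
    o,v=ray(d1,p1);q,w=ray(d2,p2)
    t=np.linalg.lstsq(np.c_[v,-w],q-o,rcond=None)[0]
    a,b=o+v*t[0],q+w*t[1];return (a+b)/2,np.linalg.norm(a-b)
def proj(d,X):
    c=R.from_rotvec(d['orientation']).inv().apply(np.array(X)-d['origin']);p=d['mtx']@c;return p[:2]/p[2]
def blob(d,lo,hi,box):
    x0,y0,x1,y1=box;h=cv2.cvtColor(d['image'],cv2.COLOR_RGB2HSV)[y0:y1,x0:x1]
    m=cv2.inRange(h,np.array(lo),np.array(hi))
    n,l,s,c=cv2.connectedComponentsWithStats(m)
    k=1+np.argmax(s[1:,4]);q=(l==k).astype(np.uint8)
    ct=max(cv2.findContours(q,0,2,offset=(x0,y0))[0],key=cv2.contourArea)
    return c[k]+[x0,y0],s[k,4],ct
E
python3 - <<'E'
from h import *
T=cam('top');S=cam('side')
a=blob(T,(0,190,70),(9,255,255),(195,225,225,255));b=blob(S,(0,190,70),(9,255,255),(225,150,250,175))
print('stone',a[:2],b[:2],tri(T,a[0],S,b[0]))
a=blob(T,(22,120,100),(35,255,255),(170,220,195,240));b=blob(S,(20,120,80),(35,255,255),(244,160,264,180))
print('band',a[:2],b[:2],tri(T,a[0],S,b[0]))
def crop(d,x0,y0,w,h,f): return cv2.resize(d['image'][y0:y0+h,x0:x0+w],None,fx=f,fy=f,interpolation=cv2.INTER_CUBIC)
A=np.vstack([np.hstack([crop(T,350,85,100,75,4),crop(S,370,290,130,98,4)[:300,:400]]),np.hstack([crop(T,165,200,100,75,4),crop(T,265,195,100,75,4)])])
cv2.imwrite('pics/c1.png',A[...,::-1])
E
```

```text
stone (array([207.94117647, 239.97058824]), np.int32(68)) (array([237.45454545, 159.31818182]), np.int32(22)) (array([465.5019422 , 157.895579  , 172.22354115]), np.float64(3.342718546058432))
band (array([179.27272727, 229.72727273]), np.int32(11)) (array([252.33333333, 165.88888889]), np.int32(9)) (array([494.27489532, 245.48872411,  94.27232523]), np.float64(3.2336781602379907))
```

View pics/c1.png

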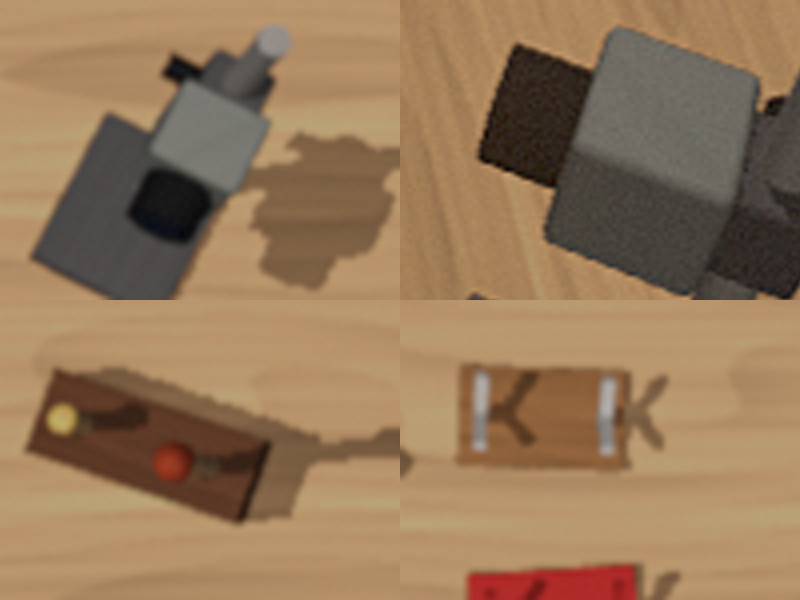

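The crops confirm the red-domed stick in the right-hand hole at (208,240) and the yellow-banded bare stick at (180,230). The brown cradle's rests are at about (285,222) and (317,224), and the lens barrel front is at about (390,142) in the top view and (395,315) in the side view.

```bash
cat >> h.py <<'E'
def go(P,Rt,grasp=True):
    """rows' shift and turn from now to put grasp point (3 ahead) at P with axes Rt"""
    s=observe();Rc=R.from_rotvec(s['ee_rot']);Rt=R.from_matrix(Rt) if not isinstance(Rt,R) else Rt
    tcp=np.array(P)-(Rt.apply([0,0,3]) if grasp else 0)
    print('shift',np.round(Rc.inv().apply(tcp-s['ee_pos']),1),'turn',np.round((Rc.inv()*Rt).as_rotvec(),3),'now',np.round(s['ee_pos'],1))
def axes(z,y):
    z=np.array(z,float);z/=np.linalg.norm(z);y=np.array(y,float);y-=z*(y@z);y/=np.linalg.norm(y)
    return np.c_[np.cross(y,z),y,z]
E
python3 - <<'E'
from h import *
T=cam('top');S=cam('side')
for nm,pt,ps in [('lens front',(389.5,142.5),(394.7,315.4)),('posttop',(418.3,95.5),(481,304))]:
    print(nm,tri(T,pt,S,ps))
# base of camera stand edge corners at z=15
print('base',onz(T,(377.5,113.7),15),onz(T,(358.2,149.5),15))
# cradle base from top
c=blob(T,(5,110,90),(16,255,190),(272,205,330,243));r=cv2.minAreaRect(c[2]);print('cradle',c[:2],r)
q=cv2.boxPoints(r);print(np.round([onz(T,p,10) for p in q],0),onz(T,r[0],10))
print('rests',onz(T,(285,222.5),54),onz(T,(316.7,223.7),54))
s=observe();Rc=R.from_rotvec(s['ee_rot']).as_matrix();print(np.round(Rc,2))
a=onz(T,(207.9,240),171);print('stone on z171 top',a,'side',onz(S,(238,161.5),171))
E
```

```text
lens front (array([ 688.58445002, -267.38971097,  200.81187143]), np.float64(6.378958031785365))
posttop (array([ 767.57288084, -311.44428703,  279.65506676]), np.float64(1.4247301413391775))
base [ 819.74801511 -287.51155249   15.        ] [ 716.93656395 -229.96017564   15.        ]
cradle (array([302.09406393, 224.69497717]), np.int32(1095)) ((303.8009338378906, 226.0782928466797), (50.864986419677734, 31.014179229736328), 2.4895529747009277)
[[ 466.   -3.   10.]
 [ 551.   -8.   10.]
 [ 544. -148.   10.]
 [ 459. -142.   10.]] [504.66285732 -75.27726436  10.        ]
rests [511.74731609 -23.48130278  54.        ] [ 507.90096499 -106.98138512   54.        ]
[[-0.93  0.37 -0.  ]
 [ 0.37  0.93 -0.  ]
 [-0.   -0.   -1.  ]]
stone on z171 top [463.80637649 158.04682392 171.        ] side [468.39776311 151.83157598 171.        ]
```

Run:
```python
from h import *
Rt=axes([0,-.707,-.707],[1,0,0]);go(np.array([465.5,156.5,95])-110*Rt[:,2],Rt)
```

```text
shift [-345.9 -258.7   52.4] turn [ 0.467 -0.688  1.129] now [239.1 604.2 227.2]
```

```bash
python3 -m handwheel '[[-1,[-346,-259,52],[0.467,-0.688,1.129]],[-1,[-346,-259,52],[0.467,-0.688,1.129]],[-1,[-346,-259,52],[0.467,-0.688,1.129]],[-1,[-346,-259,52],[0.467,-0.688,1.129]],[-1,[-346,-259,52],[0.467,-0.688,1.129]],[-1,[-346,-259,52],[0.467,-0.688,1.129]],[-1,[-346,-259,52],[0.467,-0.688,1.129]],[-1,[-346,-259,52],[0.467,-0.688,1.129]],[-1,[-346,-259,52],[0.467,-0.688,1.129]],[-1,[-346,-259,52],[0.467,-0.688,1.129]],[-1,[-346,-259,52],[0.467,-0.688,1.129]],[-1,[-346,-259,52],[0.467,-0.688,1.129]],[-1,[-346,-259,52],[0.467,-0.688,1.129]],[-1,[-346,-259,52],[0.467,-0.688,1.129]],[-1,[-346,-259,52],[0.467,-0.688,1.129]],[-1,[-346,-259,52],[0.467,-0.688,1.129]]]'
python3 - <<'E'
from h import *
s=observe();print(np.round(s['qpos'],2))
Rt=axes([0,-.707,-.707],[1,0,0]);go(np.array([465.5,156.5,95])-110*Rt[:,2],Rt)
d=cam('wrist');cv2.imwrite('pics/w1.png',d['image'][...,::-1]);print(d['mtx'],d['origin'],d['orientation'])
E
```

```text
t: 1.63
ee_pos: [464.9, 237.7, 175.9]
ee_rot: [1.759, 1.764, -0.726]
wrist_force: [0.5, 0.0, -0.0]
width: 94.1
gripper_force: 0.0
[-1.18  0.93  0.6   1.58  0.13  1.26 -0.73]
shift [-0.2  0.6  1.6] turn [ 0.002 -0.003  0.002] now [464.9 237.7 175.9]
[[325.1922621    0.         280.96127099]
 [  0.         325.1922621  203.49331908]
 [  0.           0.           1.        ]] [463.75649516 407.17047445 227.88433296] [2.06951853 0.00294831 0.00291896]
```

View pics/w1.png

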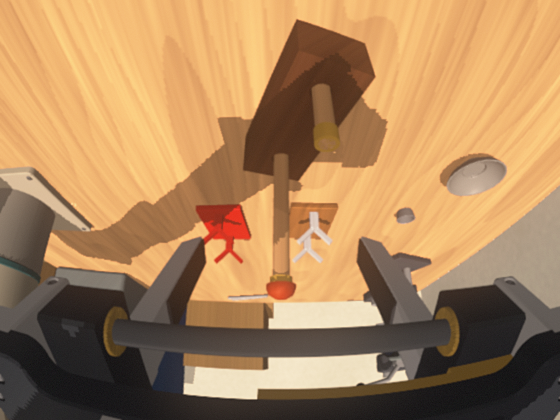

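The wrist view shows the stick centred between the open fingers: stone at (281,288), wood running up to the block at (281,155). The bare stick at (325,140) is clear of the path. The stick's x is about 464, so I'm going in.

```bash
python3 -m handwheel '[[-1,[0,-1,30],[0,0,0]],[-1,[0,-1,60],[0,0,0]],[-1,[0,-1,90],[0,0,0]],[-1,[0,-1,112],[0,0,0]],[-1,[0,-1,112],[0,0,0]],[1,[0,-1,112],[0,0,0]],[1,[0,-1,112],[0,0,0]],[1,[0,-1,112],[0,0,0]],[1,[0,-1,112],[0,0,0]],[1,[0,-1,112],[0,0,0]],[1,[0,-1,112],[0,0,0]],[1,[0,-1,112],[0,0,0]],[1,[0,-1,112],[0,0,0]],[1,[0,-1,112],[0,0,0]],[1,[0,-1,112],[0,0,0]],[1,[0,-1,112],[0,0,0]]]'
python3 - <<'E'
from h import *
d=cam('wrist');cv2.imwrite('pics/w2.png',d['image'][...,::-1])
Rc=R.from_rotvec(observe()['ee_rot']);print(np.round(Rc.as_matrix(),3),Rc.inv().apply([0,0,1]))
E
```

```text
t: 3.02
ee_pos: [464.6, 157.1, 96.2]
ee_rot: [1.76, 1.76, -0.728]
wrist_force: [-0.2, 0.0, -0.0]
width: 24.2
gripper_force: 0.0
[[ 0.     1.     0.   ]
 [ 0.707  0.    -0.707]
 [-0.707  0.    -0.707]] [-7.06945680e-01  3.44707572e-04 -7.07267761e-01]
```

```bash
python3 -m handwheel '[[1,[0,0,0],[0,0,0]],[1,[0,0,0],[0,0,0]],[1,[0,0,0],[0,0,0]],[1,[0,0,0],[0,0,0]],[1,[0,0,0],[0,0,0]],[1,[0,0,0],[0,0,0]]]'; python3 -m handwheel '[[1,[-5,0,-5],[0,0,0]],[1,[-12,0,-12],[0,0,0]],[1,[-20,0,-20],[0,0,0]],[1,[-30,0,-30],[0,0,0]],[1,[-45,0,-45],[0,0,0]],[1,[-65,0,-65],[0,0,0]],[1,[-85,0,-85],[0,0,0]],[1,[-85,0,-85],[0,0,0]],[1,[-85,0,-85],[0,0,0]]]'
python3 - <<'E'
from h import *
T=cam('top');S=cam('side')
a=blob(T,(0,190,70),(9,255,255),(180,210,235,260));b=blob(S,(0,190,70),(9,255,255),(215,60,260,150))
print('stone',a[:2],b[:2],tri(T,a[0],S,b[0]),observe()['ee_pos'])
d=cam('wrist')['image'];cv2.imwrite('pics/l1.png',np.hstack([d[:,:,::-1][::1],S['image'][40:460,150:350,::-1]])[:, :800])
E
```

```text
t: 3.57
ee_pos: [464.6, 157.1, 96.2]
ee_rot: [1.76, 1.76, -0.728]
wrist_force: [-1.1, -0.5, -0.4]
width: 13.2
gripper_force: 30.0
t: 4.32
ee_pos: [465.3, 157.4, 218.5]
ee_rot: [1.763, 1.76, -0.723]
wrist_force: [0.2, -0.0, -0.6]
width: 13.5
gripper_force: 30.0
stone (array([196.92      , 238.18666667]), np.int32(75)) (array([232.6 , 107.82]), np.int32(50)) (array([464.06653892, 158.57016518, 290.36132669]), np.float64(0.039741463668287215)) [464.15430582 157.2249241  216.49524012]Traceback (most recent call last):
  File "<stdin>", line 5, in <module>
    return _nx.concatenate(arrs, 1, dtype=dtype, casting=casting)
           ~~~~~~~~~~~~~~~^^^^^^^^^^^^^^^^^^^^^^^^^^^^^^^^^^^^^^^
ValueError: all the input array dimensions except for the concatenation axis must match exactly, but along dimension 0, the array at index 0 has size 420 and the array at index 1 has size 380
```

Run:
```python
from h import *
s=observe();Rc=R.from_rotvec(s['ee_rot']);rel=Rc.inv().apply([-.3,1.3,-6.5]);print('rel tool',rel)
Rn=R.from_matrix(axes([0,-.707,-.707],[1,0,0]))
Rt=R.from_rotvec([0,0,-.046])*R.from_rotvec([np.pi/2,0,0])*Rn
go(np.array([509.8,-65.2,140])-Rt.apply(rel),Rt,False)
```

```text
rel tool [ 5.5144099  -0.29553566  3.67885066]
shift [-107.2   45.8  216.4] turn [-1.00e-03  1.57e+00  5.10e-02] now [464.  157.1 216.1]
```

```bash
python3 -m handwheel '[[1,[-107,46,216],[0,1.57,0.051]],[1,[-107,46,216],[0,1.57,0.051]],[1,[-107,46,216],[0,1.57,0.051]],[1,[-107,46,216],[0,1.57,0.051]],[1,[-107,46,216],[0,1.57,0.051]],[1,[-107,46,216],[0,1.57,0.051]],[1,[-107,46,216],[0,1.57,0.051]],[1,[-107,46,216],[0,1.57,0.051]],[1,[-107,46,216],[0,1.57,0.051]],[1,[-107,46,216],[0,1.57,0.051]],[1,[-107,46,216],[0,1.57,0.051]],[1,[-107,46,216],[0,1.57,0.051]],[1,[-107,46,216],[0,1.57,0.051]],[1,[-107,46,216],[0,1.57,0.051]],[1,[-107,46,216],[0,1.57,0.051]],[1,[-107,46,216],[0,1.57,0.051]],[1,[-107,46,216],[0,1.57,0.051]]]'
python3 - <<'E'
from h import *
s=observe();Rc=R.from_rotvec(s['ee_rot']);print(np.round(s['qpos'],2),s['ee_pos'],np.round(Rc.as_matrix(),2))
mid=s['ee_pos']+Rc.apply([5.5,-.3,3.7]);print('mid',mid)
T=cam('top');S=cam('side')
a=blob(T,(0,190,70),(9,255,255),(290,190,400,250));b=blob(S,(0,190,70),(9,255,255),(225,220,320,340))
print('stone',a[:2],b[:2],tri(T,a[0],S,b[0]))
c=lambda d,x,y:cv2.resize(d['image'][y:y+100,x:x+133],(400,300),interpolation=2)
cv2.imwrite('pics/p1.png',np.hstack([c(T,250,170),c(S,200,220)])[...,::-1])
E
```

```text
t: 5.88
ee_pos: [509.8, -71.6, 138.0]
ee_rot: [-1.807, -1.722, -0.747]
wrist_force: [0.3, 0.4, 0.2]
width: 13.3
gripper_force: 30.0
[ 0.71  0.83 -0.3   1.81 -0.59  0.98  0.87] [509.83365114 -71.58593657 138.03067934] [[ 0.03  1.    0.03]
 [ 0.71 -0.05  0.71]
 [ 0.71 -0.   -0.71]]
mid [509.84317514 -65.07465647 139.30862326]Traceback (most recent call last):
  File "<stdin>", line 5, in <module>
  File "h.py", line 20, in blob
    k=1+np.argmax(s[1:,4]);q=(l==k).astype(np.uint8)
        ~~~~~~~~~^^^^^^^^^
    return _wrapfunc(a, 'argmax', axis=axis, out=out, **kwds)
    return bound(*args, **kwds)
ValueError: attempt to get argmax of an empty sequence
```

Run:
```python
from h import *
S=cam('side');W=cam('wrist');T=cam('top')
c=lambda d,x,y:cv2.resize(d['image'][y:y+100,x:x+133],(400,300),interpolation=2)
cv2.imwrite('pics/p2.png',np.vstack([np.hstack([c(T,250,170),c(S,200,220)]),np.hstack([cv2.resize(W['image'],(400,300))]*2)])[...,::-1])
b=blob(S,(0,190,70),(9,255,255),(230,190,300,330));print(b[:2],proj(S,[505.8,-146,139.3]),onz(S,b[0],139.3))
```

```text
Traceback (most recent call last):
  File "h.py", line 20, in blob
    k=1+np.argmax(s[1:,4]);q=(l==k).astype(np.uint8)
        ~~~~~~~~~^^^^^^^^^
ValueError: attempt to get argmax of an empty sequence
```

View pics/p2.png

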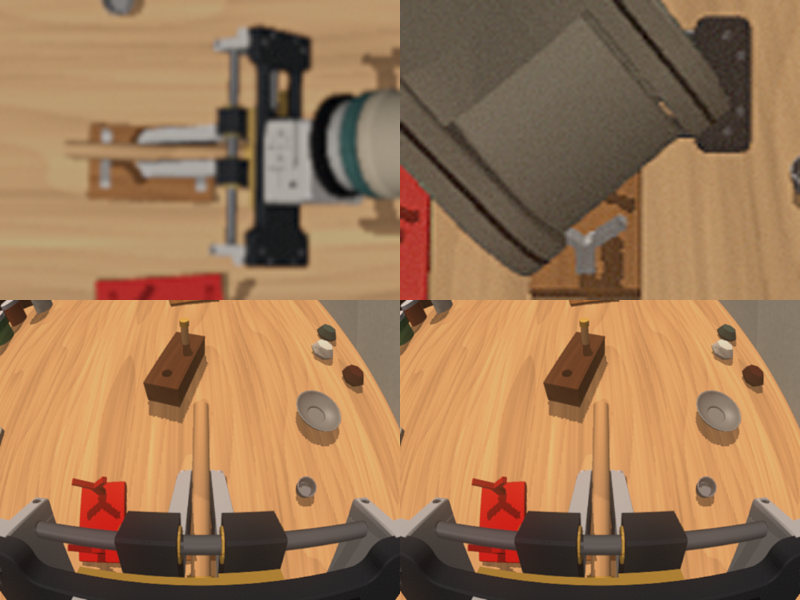

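The top crop shows the stick lying along the cradle with its foot at about (272,220). The wrist view shows it straight between the fingers. The forearm hides the stone from the side camera, so I'll check the foot pixels instead.

Run:
```python
from h import *
T=cam('top');mid=np.array([509.84,-65.1,139.3]);u=np.array([.046,.999,0])
print('pred foot',proj(T,mid+75*u),proj(T,mid+30*u))
h=cv2.cvtColor(T['image'],cv2.COLOR_RGB2HSV)
g=T['image'][205:235].astype(int)
for x in range(268,282): print(x,g[10:22,x,2])
W=cam('wrist');K=W['mtx'];o=np.array(W['origin']);Rw=R.from_rotvec(W['orientation'])
def wproj(X):
    c=Rw.inv().apply(X-o);t=np.arctan2(np.hypot(c[0],c[1]),c[2]);ph=np.arctan2(c[1],c[0]);return K[:2,2]+K[0,0]*t*np.array([np.cos(ph),np.sin(ph)])
print('wrist pred foot',wproj(mid+75*u),wproj(mid+50*u),'rests bottoms',wproj(np.array([511.7,-23.3,38.])))
w=W['image'];x0,x1=262,304
for y in (142,146,150,160,190): print(y,w[y,x0:x1,2])
```

```text
pred foot [271.50726135 219.45190209] [290.02771414 220.15106994]
268 [109 111 111 113 114 113 113 116 116 117 115 114]
269 [109 111 111 112 113 114 114 116 116 116 116 115]
270 [109 111 110 111 112 113 113 115 116 116 116 114]
271 [109 105 102 104 112 110 107 109 115 116 116 115]
272 [109  99  90  98 108 108 100 103 115 116 115 115]
273 [108  97  84  94 107 106  99 102 113 116 116 113]
274 [108  95  81  93 106 107  97  99 111 116 116 114]
275 [107  97  82  93 106 106  96  94 106 114 116 115]
276 [108  99  83  92 106 106  95  91 103 115 117 116]
277 [109 100  86  93 106 107  97  91 103 115 117 116]
278 [105  96  83  92 105 107  98  91 100 112 114 113]
279 [ 87  80  75  91 103 106  97  84  83  88  91  90]
280 [ 64  61  68  89 104 105  98  82  65  66  66  67]
281 [ 53  54  66  89 104 105  97  81  62  59  58  59]
wrist pred foot [280.0972242  149.76873096] [279.89834242 181.68150025] rests bottoms [279.81280683 250.54365006]
142 [ 61  60  61  62  71  90 104 105 103 101 101 100 101  98  97  98 101 103
 101 101  99  99  97  94  91  94  93  93  96  98 102 104 104 101  99 100
 102 102 101 100 101 102]
146 [ 62  60  63  69  87  96  98  96  93  82  77  83  86  92  92  98 101 101
 102 102 100 100  98  93  91  81  78  72  70  80  93  97 101 100 100 100
 100 102 103 101 101 102]
150 [ 62  74  92  98  99  96  98  94  88  73  76  83  89  91  93  98 103 102
 102 101  98  97  98  93  90  83  79  73  62  66  84  96  99 103 100  99
 100 101 102 100 102 101]
160 [ 98  95  98 100  99  97  98  99  90  78  77  84  91  92  95  96  98 101
 100  97  97  98  95  91  90  83  80  73  65  61  83  97  99  99  97  97
  98 101 103 102 102  99]
190 [ 99  97  99 101 100 101  99  87  77  73  82  86  93  93  95  96  97  98
  96  98  95  96  92  89  87  84  80  75  71  64  67  86 100 106 107 108
 105 104 102 101 100 103]
```

```bash
python3 -m handwheel '[[1,[-20,0,20],[0,0,0]],[1,[-40,0,40],[0,0,0]],[1,[-52,0,52],[0,0,0]],[1,[-58,0,58],[0,0,0]],[1,[-61,0,61],[0,0,0]],[1,[-63,0,63],[0,0,0]],[1,[-63,0,63],[0,0,0]],[1,[-63,0,63],[0,0,0]]]'
python3 - <<'E'
from h import *
s=observe();print(s['wrist_force'],s['ft_torque'],'mid',s['ee_pos']+R.from_rotvec(s['ee_rot']).apply([5.5,-.3,3.7]))
E
```

```text
t: 6.9
ee_pos: [511.2, -71.4, 51.1]
ee_rot: [-1.806, -1.727, -0.749]
wrist_force: [0.5, -0.7, -0.6]
width: 13.2
gripper_force: 30.0
[ 0.53231313 -0.73228017 -0.62906274] [-0.75452155  0.09131886  0.00987589] mid [511.23607828 -64.85770395  52.34515464]
```

```bash
python3 -m handwheel '[[1,[-1,0,1],[0,0,0]],[1,[-1.5,0,1.5],[0,0,0]],[1,[-1.5,0,1.5],[0,0,0]]]'; python3 -m handwheel '[[1,[-1,0,1],[0,0,0]],[1,[-1.5,0,1.5],[0,0,0]],[1,[-1.5,0,1.5],[0,0,0]]]'
```

```text
t: 7.15
ee_pos: [510.9, -71.4, 48.4]
ee_rot: [-1.806, -1.726, -0.748]
wrist_force: [0.7, -0.0, -0.5]
width: 13.4
gripper_force: 30.0
t: 7.4
ee_pos: [511.1, -71.3, 46.3]
ee_rot: [-1.806, -1.725, -0.749]
wrist_force: [0.0, -1.2, 0.9]
width: 13.1
gripper_force: 30.0
```

```bash
python3 -m handwheel '[[1,[-0.5,0,0.5],[0,0,0]],[0.2,[-0.5,0,0.5],[0,0,0]],[0.2,[-0.5,0,0.5],[0,0,0]],[0.2,[-0.5,0,0.5],[0,0,0]],[0.2,[-0.5,0,0.5],[0,0,0]],[0.2,[-0.5,0,0.5],[0,0,0]],[0.2,[-0.5,0,0.5],[0,0,0]],[0.2,[-0.5,0,0.5],[0,0,0]]]'
```

```text
t: 8.07
ee_pos: [510.6, -71.3, 45.2]
ee_rot: [-1.805, -1.725, -0.748]
wrist_force: [-0.1, 0.0, 0.4]
width: 37.8
gripper_force: 0.0
```

```bash
python3 -m handwheel '[[0.2,[0,0,-20],[0,0,0]],[0.2,[0,0,-50],[0,0,0]],[0.2,[0,0,-90],[0,0,0]],[0.2,[0,0,-120],[0,0,0]],[0.2,[0,0,-120],[0,0,0]]]'
python3 - <<'E'
from h import *
Rt=axes([0,0,-1],[1,-.046,0]);go([510,-71,170],Rt)
E
```

```text
t: 8.48
ee_pos: [508.7, -162.7, 132.6]
ee_rot: [-1.817, -1.729, -0.75]
wrist_force: [0.7, -0.4, -0.2]
width: 37.5
gripper_force: 0.0
shift [93.7 -3.2 35.5] turn [ 0.008 -0.777 -0.003] now [ 508.7 -162.7  132.6]
```

```bash
python3 -m handwheel '[[0,[20,0,-20],[0,0,0]],[0,[94,-3,35],[0,-0.777,0]],[0,[94,-3,35],[0,-0.777,0]],[0,[94,-3,35],[0,-0.777,0]],[0,[94,-3,35],[0,-0.777,0]],[0,[94,-3,35],[0,-0.777,0]],[0,[94,-3,35],[0,-0.777,0]],[0,[94,-3,35],[0,-0.777,0]],[0,[94,-3,35],[0,-0.777,0]],[0,[94,-3,35],[0,-0.777,0]]]'
python3 - <<'E'
from h import *
s=observe();print(np.round(s['qpos'],2))
S=cam('side');W=cam('wrist');T=cam('top');print(W['mtx'][0],W['origin'],W['orientation'])
c=lambda d,x,y:cv2.resize(d['image'][y:y+100,x:x+133],(400,300),interpolation=2)
cv2.imwrite('pics/p3.png',np.vstack([np.hstack([c(T,250,170),c(S,200,220)]),np.hstack([cv2.resize(W['image'],(400,300)),W['image'][60:360,80:480]])])[...,::-1])
E
```

```text
t: 9.32
ee_pos: [507.4, -63.4, 171.4]
ee_rot: [-2.263, -2.169, -0.01]
wrist_force: [0.5, -0.2, 0.1]
width: 46.9
gripper_force: 0.0
[-0.01  0.51  0.12  1.96 -0.11  0.67  0.14]
[325.1922621    0.         280.96127099] [510.60695578  16.27129735 328.76828504] [ 2.86016287 -0.06562013 -0.00894154]
```

View pics/p3.png

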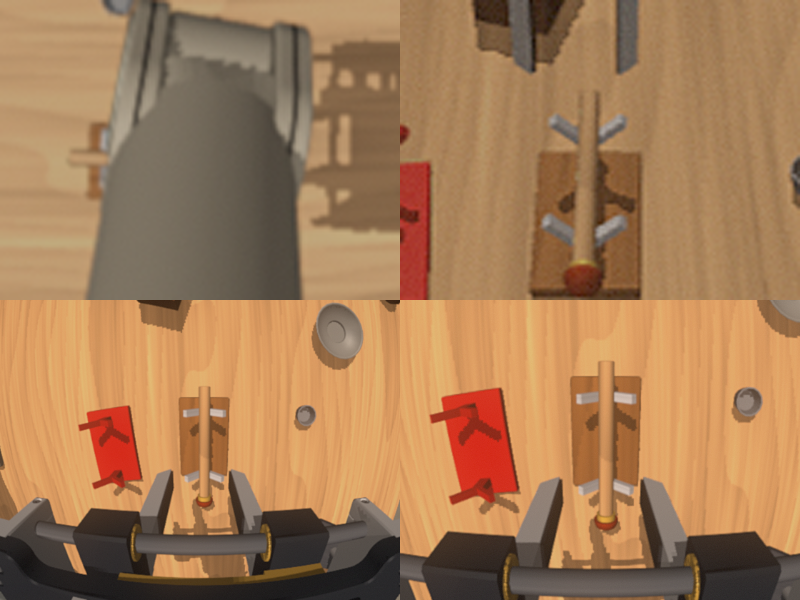

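The stick lies in both Vs. In the side crop the stone is at the near end and both rests carry it. In the wrist picture the foot is at about (285,121), the stone tip at (285,293), and the rests are at rows 158 and 250.

```bash
cat >> h.py <<'E'
def wz(W,p,z):
    K=W['mtx'];d=np.array(p)-K[:2,2];r=np.hypot(*d);t=r/K[0,0]
    v=R.from_rotvec(W['orientation']).apply([np.sin(t)*d[0]/r,np.sin(t)*d[1]/r,np.cos(t)])
    o=np.array(W['origin']);return o+v*(z-o[2])/v[2]
E
python3 - <<'E'
from h import *
W=cam('wrist');S=cam('side')
print('foot',wz(W,(285.5,121),55),'tip',wz(W,(285,293),48),'r1',wz(W,(285,158),56),'r2',wz(W,(285,250),56))
b=blob(S,(0,150,60),(9,255,255),(250,290,290,330));print(b[:2],onz(S,b[0],48))
print('side mid rests', [onz(S,(200+x/3,220+y/3),60) for x,y in((550,120),(625,125),(545,220),(625,225))] )
go([510,-75,80],axes([0,0,-1],[1,-.046,0]))
E
```

```text
foot [514.41538283   7.00515094  55.        ] tip [ 506.46848081 -159.89631992   48.        ] r1 [512.5056438  -24.20548676  56.        ] r2 [ 508.64639469 -108.50326088   56.        ]
(array([260.06741573, 312.86516854]), np.int32(89)) [ 508.62926725 -143.18169802   48.        ]
side mid rests [array([752.11522977, -35.25257748,  60.        ]), array([800.22788166, -41.43130227,  60.        ]), array([ 730.58474878, -117.28399905,   60.        ]), array([ 778.32543681, -122.89896095,   60.        ])]
shift [-8.7  2.9 88.4] turn [-0.    -0.009 -0.004] now [507.5 -66.9 171.5]
```

```bash
python3 -m handwheel '[[0,[12,3,30],[0,-0.009,0]],[0,[12,3,60],[0,-0.009,0]],[0,[12,3,90],[0,-0.009,0]],[0,[12,3,110],[0,-0.009,0]],[0,[12,3,120],[0,-0.009,0]],[1,[12,3,120],[0,-0.009,0]],[1,[12,3,120],[0,-0.009,0]],[1,[12,3,120],[0,-0.009,0]],[1,[12,3,120],[0,-0.009,0]],[1,[12,3,120],[0,-0.009,0]],[1,[12,3,120],[0,-0.009,0]],[1,[12,3,120],[0,-0.009,0]],[1,[12,3,120],[0,-0.009,0]],[1,[12,3,120],[0,-0.009,0]],[1,[12,3,120],[0,-0.009,0]],[1,[12,3,120],[0,-0.009,0]],[1,[12,3,120],[0,-0.009,0]]]'
```

```text
t: 10.98
ee_pos: [512.3, -52.0, 52.9]
ee_rot: [2.27, 2.169, 0.001]
wrist_force: [-0.2, 0.0, 7.4]
width: 13.4
gripper_force: 30.0
```

```bash
python3 -m handwheel '[[1,[0,0,-10],[0,0,0]],[1,[0,0,-40],[0,0,0]],[1,[0,0,-80],[0,0,0]],[1,[0,0,-120],[0,0,0]],[1,[0,0,-150],[0,0,0]],[1,[0,0,-150],[0,0,0]],[1,[0,0,-150],[0,0,0]]]'
python3 - <<'E'
from h import *
L=np.array([688.6,-267.4,200.]);az=np.radians(-29.2);u=np.array([np.cos(az),np.sin(az),0])
# mid is ~13.5 mm towards stone from TCP, grasp on axis ; tip 87+13.5=100.5 ahead
P=L-(150+100.5)*u
y=np.array([-np.sin(az),np.cos(az),0]) # tool y perpendicular to stick; currently y=+x when stone=-y
go(P,axes([0,0,-1],y))
s=observe();print(np.round(s['qpos'],2))
E
```

```text
t: 11.57
ee_pos: [512.5, -51.7, 204.1]
ee_rot: [2.269, 2.168, 0.005]
wrist_force: [-0.5, 1.0, -1.2]
width: 13.0
gripper_force: 30.0
shift [-95.3 -38.2   0.9] turn [ 0.004  0.003 -1.107] now [512.5 -51.7 204.1]
[-0.06  0.47  0.15  1.92 -0.1   0.75  0.1 ]
```

```bash
python3 -m handwheel '[[1,[-95,-38,0],[0,0,-1.107]],[1,[-95,-38,0],[0,0,-1.107]],[1,[-95,-38,0],[0,0,-1.107]],[1,[-95,-38,0],[0,0,-1.107]],[1,[-95,-38,0],[0,0,-1.107]],[1,[-95,-38,0],[0,0,-1.107]],[1,[-95,-38,0],[0,0,-1.107]],[1,[-95,-38,0],[0,0,-1.107]],[1,[-95,-38,0],[0,0,-1.107]],[1,[-95,-38,0],[0,0,-1.107]],[1,[-95,-38,0],[0,0,-1.107]],[1,[-95,-38,0],[0,0,-1.107]],[1,[-95,-38,0],[0,0,-1.107]]]'
python3 - <<'E'
from h import *
s=observe();print(np.round(s['qpos'],2),s['ee_pos'])
S=cam('side');T=cam('top')
c=lambda d,x,y:cv2.resize(d['image'][y:y+100,x:x+133],(400,300),interpolation=2)
cv2.imwrite('pics/p4.png',np.vstack([np.hstack([c(T,310,85),c(T,330,110)]),cv2.resize(S['image'][220:370,240:500],(800,461),interpolation=2)[:300]])[...,::-1])
cv2.imwrite('pics/p4.png',np.vstack([cv2.resize(T['image'][85:205,280:440],(400,300),interpolation=2),cv2.resize(S['image'][240:352,300:450],(400,300),interpolation=2)])[...,::-1])
for n,d,bx in(('T',T,(310,85,430,230)),('S',S,(250,180,480,360))):
    try: print(n,blob(d,(0,150,50),(9,255,255),bx)[:2])
    except Exception: print(n,'none')
E
```

```text
t: 12.65
ee_pos: [468.8, -144.9, 201.5]
ee_rot: [-0.794, -3.039, 0.001]
wrist_force: [-0.1, -0.9, -0.3]
width: 13.2
gripper_force: 30.0
[ 0.36  0.44 -0.16  1.98  0.11  0.73  1.19] [ 468.8328629  -144.86071471  201.52845285]
T none
S (array([286.48979592, 277.07142857]), np.int32(98))
```

View pics/p4.png

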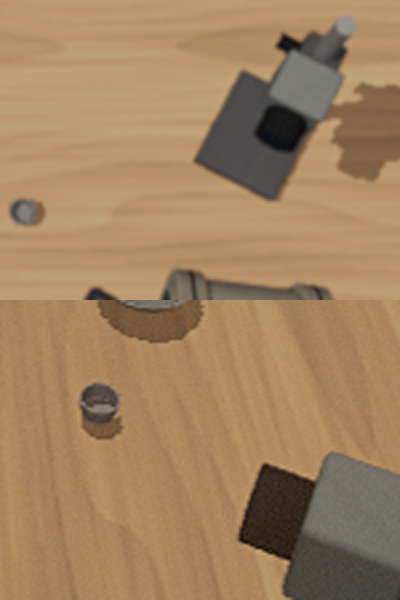

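Run:
```python
from h import *
T=cam('top');S=cam('side')
B,e=tri(T,(402.8,119.1),S,(438.1,318.6));print('box top centre',B,e)
P=onz(T,(418.3,95.5),285);print('post',P)
az=np.radians(-29.2);u=np.array([np.cos(az),np.sin(az),0]);n=np.array([-u[1],u[0],0])
def onpl(p,q): 
    o,v=ray(S,p);return o+v*((q-o)@n)/(v@n)
l=onpl((394.5,316.3),P);print('lens',l,'along behind',(P-l)@u,'perp box',(B-P)@n)
s=observe();Rc=R.from_rotvec(s['ee_rot']);m=Rc.as_matrix();x=m[:,0];print('axes',np.round(m,3))
n=m[:,1];b=blob(S,(0,150,50),(9,255,255),(270,260,300,295));st=onpl(b[0],s['ee_pos']);print('stone c',b[0],st,'rel tool',Rc.inv().apply(st-s['ee_pos']))
W=cam('wrist');cv2.imwrite('pics/w5.png',cv2.resize(np.hstack([W['image'][:,:,::-1],S['image'][:,:,::-1]])[150:,160:960],(800,270)))
cv2.imwrite('pics/w5.png',np.vstack([W['image'][180:400,120:440,::-1],cv2.resize(S['image'][235:335,220:420,::-1],(320,160),interpolation=2)]))
```

```text
box top centre [ 734.68217141 -292.65861918  226.55303231] 4.19621149708756
post [ 764.69799186 -309.32332783  285.        ]
lens [ 691.38166331 -268.34821678  200.66857074] along behind 83.98954552665874 perp box -0.09651583277639908
axes [[-0.873  0.488  0.   ]
 [ 0.488  0.873 -0.001]
 [-0.001 -0.001 -1.   ]]
stone c [286.69 276.89] [ 550.14288106 -190.1373677   196.93882475] rel tool [-9.27330674e+01 -9.82816089e-14  5.05893929e+00]
```

View pics/w5.png

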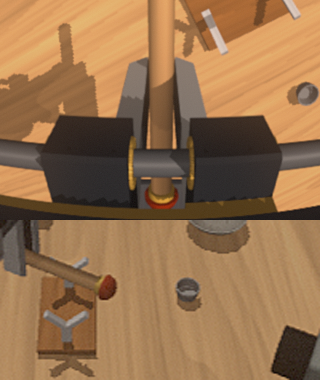

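The wrist crop shows the stick straight in the fingers and gripped on bare wood. In the side crop the stone is at (287,277), pointing at the black lens barrel with roughly 15 cm still to go. Now the last approach.

```bash
python3 -m handwheel '[[1,[-15,0.5,-3],[0,0,0]],[1,[-30,0.5,-3],[0,0,0]],[1,[-45,0.5,-3],[0,0,0]],[1,[-57,0.5,-3],[0,0,0]],[1,[-63,0.5,-3],[0,0,0]],[1,[-63,0.5,-3],[0,0,0]],[1,[-63,0.5,-3],[0,0,0]],[1,[-63,0.5,-3],[0,0,0]]]'
python3 - <<'E'
from h import *
S=cam('side');T=cam('top');s=observe();Rc=R.from_rotvec(s['ee_rot']);m=Rc.as_matrix();n=m[:,1]
def onpl(p,q): 
    o,v=ray(S,p);return o+v*((q-o)@n)/(v@n)
pt=proj(S,s['ee_pos']-100*m[:,0]);print('tip pred px',pt)
b=blob(S,(0,150,50),(9,255,255),(int(pt[0])-25,int(pt[1])-20,int(pt[0])+15,int(pt[1])+20))
print('stone',b[:2],Rc.inv().apply(onpl(b[0],s['ee_pos'])-s['ee_pos']))
L=np.array([690,-267.8,200.2]);print('tip est->lens tool',Rc.inv().apply(L-s['ee_pos'])+[100,0,-4])
# wood: sample perpendicular profile at points ahead of the TCP
for k in(35,50,65,75):
    zs=np.arange(-16,24,1.0);v=[]
    for z in zs:
        p=proj(S,s['ee_pos']+Rc.apply([-k,0,z]));v.append(cv2.getRectSubPix(S['image'],(1,1),tuple(map(float,p)))[0,0])
    print(k,[int(q[0])-int(q[2]) for q in v])
for k in(T,):
    try: print('top',blob(T,(0,150,50),(9,255,255),(330,140,390,200))[:2])
    except Exception: print('top none')
cv2.imwrite('pics/f.png',np.vstack([cv2.resize(S['image'][220:340,240:430,::-1],(760,480),interpolation=2)]))
E
```

```text
t: 13.57
ee_pos: [523.6, -174.8, 204.9]
ee_rot: [-0.791, -3.04, 0.001]
wrist_force: [-1.6, -0.1, -0.6]
width: 13.0
gripper_force: 30.0
tip pred px [331.25432311 289.91438649]
stone (array([326.36190476, 290.31428571]), np.int32(105)) [-9.29790871e+01  3.34040704e-14  4.78857095e+00]
tip est->lens tool [-90.44878376  -0.16367283   0.8952949 ]
35 [82, 83, 83, 83, 82, 81, 83, 84, 84, 82, 74, 61, 53, 51, 50, 53, 55, 58, 59, 62, 64, 66, 67, 65, 63, 62, 62, 62, 59, 56, 53, 51, 56, 70, 80, 81, 82, 82, 81, 81]
50 [78, 78, 78, 79, 80, 80, 82, 81, 82, 78, 72, 64, 53, 50, 54, 56, 58, 58, 59, 60, 62, 64, 65, 67, 67, 64, 63, 62, 61, 59, 58, 54, 50, 56, 69, 80, 79, 79, 79, 79]
65 [79, 79, 78, 77, 76, 77, 79, 80, 81, 81, 67, 54, 53, 53, 54, 55, 55, 58, 61, 63, 67, 67, 69, 67, 66, 65, 64, 63, 61, 60, 59, 57, 61, 65, 69, 76, 78, 77, 77, 77]
75 [78, 77, 77, 76, 75, 76, 76, 77, 78, 74, 68, 61, 52, 50, 51, 52, 56, 59, 61, 63, 66, 67, 67, 67, 65, 63, 62, 63, 63, 62, 61, 60, 61, 65, 72, 75, 77, 77, 77, 76]
top none
```

View pics/f.png

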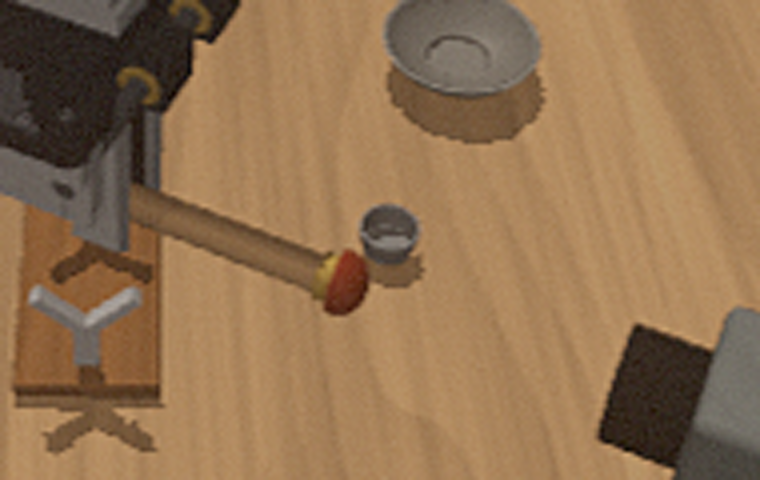

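Run:
```python
from h import *
S=cam('side');s=observe();Rc=R.from_rotvec(s['ee_rot'])
for k in(35,75,93,100,190): print(k,proj(S,s['ee_pos']+Rc.apply([-k,0,5])))
g=cv2.cvtColor(S['image'],cv2.COLOR_RGB2GRAY)
m=cv2.inRange(g[295:340,385:420],0,52);ct=max(cv2.findContours(m,0,2,offset=(385,295))[0],key=cv2.contourArea)
print(cv2.approxPolyDP(ct,3,True)[:,0].tolist(),cv2.minAreaRect(ct))
# predicted barrel front rim ends, lens at L
az=np.radians(-29.2);u=np.array([np.cos(az),np.sin(az),0]);n=np.array([-u[1],u[0],0])
for z in(196,200):
  q=np.array([proj(S,np.array([689.5,-267.5,z])+21*(np.cos(a)*n+np.sin(a)*np.array([0,0,1]))) for a in np.linspace(0,6.283,73)])
  i,j=q[:,1].argmin(),q[:,1].argmax();print(z,q[i],q[j],proj(S,[689.5,-267.5,z]))
```

```text
35 [289.7519905  276.32420172]
75 [314.83419704 285.96299291]
93 [326.46575804 290.43286231]
100 [331.04888428 292.19410276]
190 [393.14513318 316.05694655]
[[399, 302], [390, 329], [409, 336], [417, 308]] ((403.4000244140625, 318.8000183105469), (21.50348663330078, 30.35786247253418), 18.43494987487793)
196 [397.36463787 303.19432951] [387.26273775 332.70603067] [392.35481454 317.89593518]
200 [397.91400945 301.36106404] [387.77246205 330.98638505] [392.88387764 316.12152287]
```

Stick level, pitch under 0.5°. The side view puts the lens 1–2 mm above the stone's axis, so I'll trim up 1 mm, let it settle, and hand in.

```bash
python3 -m handwheel '[[1,[0,0,-1],[0,0,0]],[1,[0,0,-1],[0,0,0]],[1,[0,0,-1],[0,0,0]],[1,[0,0,-1],[0,0,0]],[1,[0,0,-1],[0,0,0]],[1,[0,0,-1],[0,0,0]]]' && python3 -c "
from plant import workorder;print(workorder.hand_in())"
```

```text
t: 14.22
ee_pos: [524.4, -175.3, 206.0]
ee_rot: [0.792, 3.04, -0.001]
wrist_force: [-0.3, 0.4, -0.5]
width: 13.4
gripper_force: 30.0
the job is handed in; nothing more can be done
None
```

The job is handed in at 14.2 s, with no verdict returned: I laid the stick in the brown cradle, let go, and took it up again by the bare wood. It is now held level in the air, stone towards the lens, with the dome's top about 9 cm out and on the centre line to within a few mm, by my camera measurements.

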